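# Hold the side tray against the caddy for screwing

### The job

Slide the loose grey tray with the upright tab across the shelf, without lifting it, until its front wall is flush against the sprung coupling bar on the side of the three-tier caddy, centred on the bar to within a centimetre. Press it in with a steady force of about 10 N and keep that up for three seconds so that I can drive the screws; finish while still holding it pressed like that (do not let go or back off), never pressing harder than 20 N. Leave the caddy's contents and the other things on the shelf where they are.

Things in the scene. Friction and masses are not known exactly. Their poses are not given: they have to be found in the camera images.
- tray: Loose side tray: open grey box, 120 (x) by 170 (y) mm, walls 5 thick and 55 high, floor 5 thick, about 0.35 kg, on the shelf. Origin: centre of its underside; z up. Its front, at the start roughly facing the bar, is the flat wall at y = -85. The rear wall (y = +85) has a grip tab in its middle.
- tray_tab (a point): Middle of the grip tab of the tray, 52 mm above the shelf, at tray x = 0, y = +78. The tab is an upright block 14 mm thick (y), 60 wide (x), solid from the shelf to its flat top 80 up. Pinch it from above across its thickness, or push on its flat rear face. Axes as the tray.
- bar: Coupling bar: upright grey bar on two steel pins at the caddy side, 160 wide (x), 12 thick, 8 to 58 mm above the shelf. Origin: at shelf level below the middle of its flat contact face, which looks along +y; z up. Springs let it slide along -y, 0.6 N per mm from rest, as at the start (10 N = 17 mm), stop at 35 mm. Tray seated: tray origin at bar x = 0, y = +85, axes parallel.
- caddy: Three-tier stacking caddy of grey plastic, fixed to the shelf, 300 (x) by 200 (y) mm, 165 high, upper trays shorter and set back from the bar. Origin: centre of its underside; axes parallel to those of the bar, whose rest origin is at caddy x = 0, y = +145 (45 mm off the side of the caddy).
- hairbrush: pink hairbrush, 215 long, in the top tray of the caddy; leave alone (sizes in mm; origin: underside, middle).
- nail_file: steel nail file, 160 x 14, in the top tray of the caddy; leave alone (sizes in mm; origin: underside, middle).
- cup: white ceramic cup, 72 across, 55 high, in the middle tray of the caddy; leave alone (sizes in mm; origin: underside, middle).
- cream_tube: closed tube of hand cream, 135 x 46 x 20, lying flat in the bottom tray of the caddy; leave alone (sizes in mm; origin: underside, middle).
- jar: amber glass jar, 60 across, 55 high, standing on the shelf; leave alone (sizes in mm; origin: underside, middle).
- tumbler: white ceramic tumbler, 68 across, 90 high, standing on the shelf; leave alone (sizes in mm; origin: underside, middle).
- lotion: white bottle, 54 across, 125 high, standing on the shelf; leave alone (sizes in mm; origin: underside, middle).
- comb: black comb, 170 x 34 x 4, lying on the shelf; leave alone (sizes in mm; origin: underside, middle).
- small_tray: small shallow grey tray without a tab, 90 x 120 x 30; not the one to handle, leave alone (sizes in mm; origin: underside, middle).
- clippers: steel nail clippers, 60 x 14 x 14, lying on the shelf; leave alone (sizes in mm; origin: underside, middle).
Things that resemble listed ones, but are neither listed nor needed, are in the scene too. What is shaped like the tray but purple is not meant.

How it is judged:
On the way:
1. the tray is pressed flush and centred on the bar with 6 to 15 N, steadily for 2 s (contact force between tray and bar between 6 and 15 N and x of tray in the frame of bar between -0.012 and 0.012 m and angle between the y axis of tray and the y axis of bar, either way round below 0.06 rad and angle between tray's own z axis and vertical below 0.06 rad and height (world z) of tray below 0.006 m and y of tray in the frame of bar between 0.08 and 0.09 m), for 2 s.
At the end, for the whole second after the job is handed in: The fingers are still holding the tray: its front wall presses on the coupling bar with 6 to 15 N, centred on it within 12 mm, in contact (origin 80 to 90 mm before the bar face) and square within 0.06 rad, standing flat on the shelf (within 6 mm and 0.06 rad) and still (under 10 mm/s) (all of step 1 and contact force between the fingers and tray above 2 N and linear speed of tray below 0.01 m/s); the arm keeps its last pose, push and grip.
It fails at once if the tray is pressed against the bar with more than 22 N (contact force between tray and bar above 22 N).
It fails at once if the tray is lifted off the shelf by more than 15 mm (height (world z) of tray above 0.015 m).
It fails at once if another thing is moved by more than 30 mm (distance of any of hairbrush, nail_file, cup, cream_tube, jar, tumbler, lotion, comb, small_tray, clippers from where it was at the start of the episode above 0.03 m).
It also fails if it takes over 48 s, if anything falls off the work surface, if the arm or the gripper's body presses on something with over 40 N, if the wrist force passes 120 N, or if a joint passes its speed limit or range.

### The arm

A 7-joint arm with a two-finger parallel gripper is mounted at the origin on the work surface. World frame = base frame: x ahead of the robot, y to its left, z up, the work surface at z = 0. Lengths are in m, angles in rad, forces in N, time in s.
With the tool pointing down it reaches from about 0.35 to 0.9 m from the base axis. Payload 8.1 kg.
Tool frame: the origin (TCP) lies where the fingers leave the gripper's body, on its centre line; the fingertips stand 66 mm ahead of it and the grasp point (between the pads) lies 47 mm ahead of it; z points along the fingers, y is the line along which they close (so a half turn about z gives the same grasp; the last joint's range is limited). The gripper opens to 92 mm and grips with 3 to 60 N. Pads are 19 mm wide; open, the fingers measure 130 mm over their backs; the gripper's body (75 mm by 190 mm) begins 47 mm behind the grasp point.
Start: joints at [-1.374, 0.434, 0.025, 1.573, -0.012, 1.134, -0.075], TCP at [0.185, 0.597, 0.292] pointing down, gripper open.
Joint ranges: [-2.62, 2.62], [-0.44, 2.09], [-1.27, 1.32], [0.08, 2.57], [-1.32, 4.46], [0.12, 2], [-2.74, 2.74]. Speed limits (rad/s): [2.22, 2.22, 3.01, 3.01, 3.14, 3.14, 3.14].

### API

Orientations are given as a rotation vector (axis times angle).
In Python, from cell import arm gives the robot as it stands.
- The arm moves only by the tool send_rows, never from a script. Its argument "motion" is text: rows parted by semicolons, each of 7 numbers parted by spaces: the closure, from 0 (fully open) to 1 (shut), then the shift along the world's x, y, z in m, then the turn, a rotation vector about the world's x, y, z in degrees. A call has 1 to 5 rows; each row shifts and turns the commanded pose from where the row before left it; what a row does not reach is not made up. A row lasts 1/8 s, in which the tool goes at most 62.5 mm and 10.7 degrees, less where a joint would pass 70% of its speed; a pose out of reach is approached as far as the arm can. A call is refused whole if a number of a shift passes 0.0625 or a number of a turn 10.7, either way. A call with a gripper value outside its range is refused whole. The fingers move at their own pace and stop on an object; "force" is the grip in N (left out, the last holds). Time passes only in rows, so rows that do not move let the fingers close. It gives the time, the measured TCP pose, the force, the opening and the grip force at its end, in the units of the state.
- arm.observe(): the state, without advancing time (a new reading comes with each control period).
- arm.get_image(name): name is "side" or "top" or "wrist"; returns (picture, depth): 400x640x3 uint8, blue, green, red; 400x640 float32, m along the optical axis (not along the pixel's ray), 0 where there is no reading.
- arm.camera_model(name): a dict with "fx", "fy", "cx", "cy" (pixels), "D" ([k1, k2, p1, p2, k3] as OpenCV has them; the pictures are not rectified), "view" (4x4, takes a point from world to camera coordinates). Camera axes: x right, y down, z forward; pixel columns grow to the right and rows downward; lengths in m; the calibration is good to about 2 mm. A picture is of the moment at which its call begins: read the wrist's pose just before it. camera_model takes no time and is no camera call; for the wrist camera it gives the pose at the moment of the call.
- arm.sign_off(): hands the job in; it is judged then, once.
The state is a dict: "clock": time; "joints": joint angles; "dq": joint speeds; "joint_efforts": joint torques, N m; "position": TCP position; "ee_rot": TCP orientation; "force": force on the tool from outside, world axes, zero at the start; "ft_torque": the same for the moment, N m; "width": opening from 0.0 (shut) to 1.0 (fully open); "gripper_force": force on a finger pad.
Only numpy, scipy, OpenCV 4.12 (cv2) and the standard library are available. Lean on these libraries where they do the work, as an engineer would, in place of code of your own. Each camera call takes 0.05 s, during which the arm holds its last target. There are 200 camera calls.

## Working session

There is one attempt and no reset: what is moved stays moved. The work goes in short steps, Python scripts to look and compute and a tool call to move; the robot and the scene stay as the last step left them, time stands still between calls to the robot, and variables do not carry over. Pictures are saved under pics/ and viewed, at most 10 in all, crops included, and the job is handed in when it is done.

Besides the shell and the picture viewer there is one more tool, called as name(argument=value, ...) on one line, values as JSON. send_rows: Moves the arm, as the interface text tells. Its arguments: {"type":"object","properties":{"motion":{"type":"string"},"force":{"type":"number"}},"required":["motion"]}

```bash
mkdir -p pics; ls
cat > h.py <<'E'
import numpy as np, cv2
from cell import arm
def K(m): return np.array([[m['fx'],0,m['cx']],[0,m['fy'],m['cy']],[0,0,1.]])
def cloud(m,d):
    v,u=np.mgrid[0:d.shape[0],0:d.shape[1]]
    p=cv2.undistortPoints(np.stack([u.ravel(),v.ravel()],1).astype(np.float64)[:,None],K(m),np.array(m['D'],float))[:,0]
    c=np.c_[p*d.reshape(-1,1),d.ravel()]
    V=np.array(m['view']);w=(c-V[:3,3])@V[:3,:3]
    return w.reshape(d.shape+(3,))
E
python3 - <<'E'
from h import *
print(arm.observe())
for n in ['top','side']:
    m=arm.camera_model(n); im,d=arm.get_image(n); cv2.imwrite(f'pics/{n}0.png',im); np.savez(f'{n}0.npz',im=im,d=d,W=cloud(m,d))
    print(n,m,(d>0).mean())
E
```

```text
pics
{'clock': 0.0, 'joints': array([-1.37364376,  0.43522076,  0.02496405,  1.57409736, -0.01156815,
        1.13401656, -0.07509283]), 'dq': array([-0.00026817, -0.00130886, -0.00137892,  0.00017033,  0.00024525,
        0.00043313,  0.00032535]), 'joint_efforts': array([-1.17861258e-03, -6.67858672e+01,  9.84564275e-01, -3.14457464e+01,
       -6.06346875e-02,  4.30490007e-02,  1.66990621e-04]), 'position': array([0.18447984, 0.59671884, 0.29144609]), 'ee_rot': array([-4.69142662e-01, -3.10629465e+00,  2.50724746e-03]), 'force': array([ 0.22503771, -0.17698171, -0.1242035 ]), 'ft_torque': array([-0.04259138,  0.0202278 , -0.00161107]), 'gripper_force': 0.0, 'width': 1.0004033799887115}
top {'fx': 474.100008709683, 'fy': 474.100008709683, 'cx': 315.3210875831065, 'cy': 194.18256889744018, 'D': array([-0.10927228,  0.        ,  0.        ,  0.        ,  0.        ]), 'view': array([[-0.00604616, -0.99948677, -0.03145849,  0.08930318],
       [-0.99122812,  0.01014368, -0.13177222,  0.48943881],
       [ 0.1320237 ,  0.03038582, -0.99078073,  1.16611714],
       [ 0.        ,  0.        ,  0.        ,  1.        ]])} 0.99625390625
side {'fx': 377.08520062263557, 'fy': 377.08520062263557, 'cx': 320.08353726968795, 'cy': 203.17380923266072, 'D': array([-0.01018428,  0.        ,  0.        ,  0.        ,  0.        ]), 'view': array([[ 0.7665123 , -0.64212534, -0.01157362, -0.35112527],
       [-0.41673802, -0.48359153, -0.76971986,  0.32990892],
       [ 0.48865972,  0.5948229 , -0.63827689,  0.76903237],
       [ 0.        ,  0.        ,  0.        ,  1.        ]])} 0.9961640625
```

View pics/top0.png

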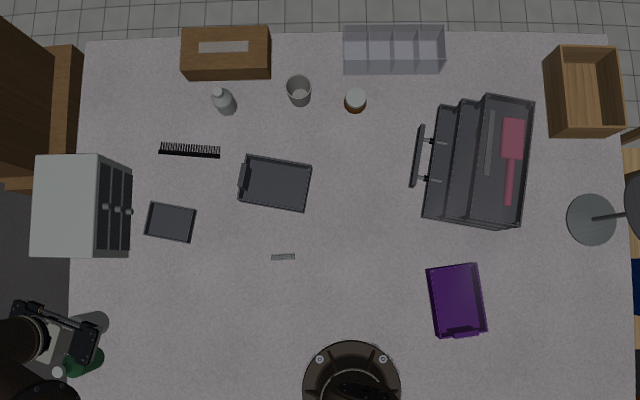

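View pics/side0.png

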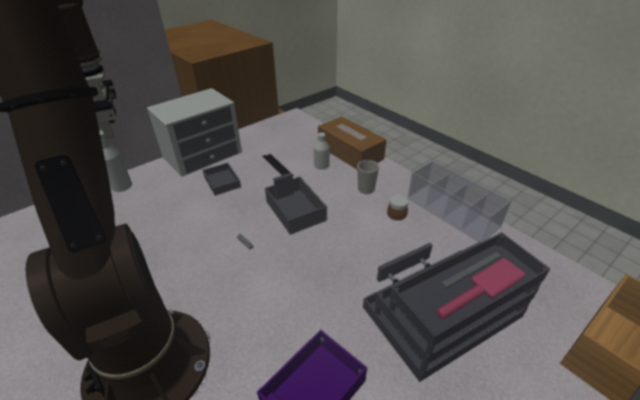

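The top view shows the grey tray centred at about (275,183) with its tab at (244,176), the bar at about (418,155), and the caddy to its right. The purple decoy is at (456,300), and the side view agrees. Next I'll measure the tray and the bar.

Run:
```python
from h import *
from scipy.spatial.transform import Rotation as R
W=np.load('top0.npz')['W']; V=arm.camera_model('top')
def sel(u0,v0,u1,v1,z0,z1):
    w=W[v0:v1,u0:u1].reshape(-1,3); return w[(w[:,2]>z0)&(w[:,2]<z1)]
def rect(n,w):
    r=cv2.minAreaRect((w[:,:2]*1000).astype(np.float32)); print(n,len(w),r,'z',np.percentile(w[:,2],[5,50,95]).round(3))
print('table z',np.median(W[280:330,150:250,2]))
rect('tray walls',sel(230,145,320,220,.035,.07))
rect('tray all',sel(230,145,320,220,.02,.1))
rect('tab top',sel(230,145,260,205,.070,.09))
rect('bar top',sel(405,115,427,195,.05,.07))
rect('bar all',sel(405,115,427,195,.03,.07))
rect('caddy top',sel(420,85,545,240,.15,.175))
rect('caddy all',sel(428,85,545,240,.02,.175))
for n,b in dict(comb=(150,135,230,165),small=(138,195,205,250),clip=(265,248,300,265),jar=(338,82,372,116),tumb=(280,68,315,110),lot=(205,80,242,120)).items(): rect(n,sel(*b,.004 if n in('comb','clip') else .015,.2))
print(R.from_rotvec(arm.observe()['ee_rot']).as_matrix().round(3))
```

```text
table z -9.251882541985913e-05
tray walls 647 ((519.8395385742188, 189.08135986328125), (171.5514373779297, 120.78343200683594), 79.2406234741211) z [0.038 0.054 0.059]
tray all 966 ((519.8040161132812, 189.10101318359375), (171.5985870361328, 120.85081481933594), 79.30299377441406) z [0.024 0.054 0.08 ]
tab top 152 ((534.1986083984375, 265.3523254394531), (14.975605010986328, 60.22457504272461), 78.61505126953125) z [0.074 0.08  0.083]
bar top 322 ((586.0657348632812, -173.2482452392578), (13.484152793884277, 161.5570526123047), 78.95777130126953) z [0.053 0.057 0.061]
bar all 402 ((576.8341064453125, -176.73397827148438), (43.80534744262695, 176.6678466796875), 87.60115051269531) z [0.036 0.057 0.061]
caddy top 2669 ((553.1079711914062, -349.1886291503906), (123.00480651855469, 301.5821228027344), 78.99202728271484) z [0.152 0.16  0.166]
caddy all 10544 ((561.199951171875, -303.8514404296875), (216.19772338867188, 302.06829833984375), 79.3628158569336) z [0.04  0.134 0.163]
comb 322 ((618.1869506835938, 423.37677001953125), (216.78179931640625, 79.68592071533203), 88.78851318359375) z [0.004 0.005 0.008]
small 370 ((423.34100341796875, 465.4252624511719), (123.32891845703125, 89.17675018310547), 79.1410903930664) z [0.017 0.028 0.033]
clip 148 ((335.122802734375, 169.97824096679688), (38.080360412597656, 85.49449920654297), 4.925573825836182) z [0.005 0.011 0.017]
jar 466 ((736.0068359375, -21.64516830444336), (54.75543975830078, 57.3170051574707), 46.78934860229492) z [0.022 0.053 0.058]
tumb 557 ((757.0053100585938, 126.46243286132812), (67.12100982666016, 64.52084350585938), 57.91975784301758) z [0.02  0.063 0.092]
lot 494 ((731.6116333007812, 319.601806640625), (43.89497375488281, 53.797061920166016), 33.657718658447266) z [0.024 0.085 0.126]
[[-0.955  0.295 -0.   ]
 [ 0.295  0.955 -0.001]
 [-0.    -0.001 -1.   ]]
```

Tray: centre (0.520, 0.189), y axis at 79.3°. Tab: (0.534, 0.265). Bar face centre: (0.587, -0.167), y axis at 79.0°. The tray has to slide about 134 mm along bar x and 252 mm along bar -y. I'll go over the tab first.

send_rows(motion="0 0.035 -0.033 0 0 0 1.3; 0 0.035 -0.033 0 0 0 1.3; 0 0.035 -0.033 0 0 0 1.3; 0 0.035 -0.033 0 0 0 1.3; 0 0.035 -0.033 0 0 0 1.3", force=40)

```text
clock: 0.72
position: [0.3605, 0.4308, 0.292]
ee_rot: [-0.291, -3.128, 0.001]
force: [-0.2, 0.7, 0.5]
width: 1.002
gripper_force: 0.0
```

send_rows(motion="0 0.035 -0.033 0 0 0 0; 0 0.035 -0.033 0 0 0 0; 0 0.035 -0.033 0 0 0 0; 0 0.035 -0.033 0 0 0 0; 0 0.035 -0.033 0 0 0 0")

```text
clock: 1.35
position: [0.5354, 0.2659, 0.2919]
ee_rot: [-0.292, -3.128, 0.0]
force: [0.2, 1.0, 0.5]
width: 1.005
gripper_force: 0.0
```

send_rows(motion="0 0 0 -0.03 0 0 0; 0 0 0 -0.03 0 0 0; 0 0 0 -0.02 0 0 0; 0 0 0 0 0 0 0; 0 0 0 0 0 0 0")

```text
clock: 1.98
position: [0.5349, 0.2673, 0.2129]
ee_rot: [0.292, 3.127, 0.001]
force: [0.3, 0.3, 0.1]
width: 1.003
gripper_force: 0.0
```

send_rows(motion="0 -0.0007 -0.0015 -0.03 0 0 0; 0 0 0 -0.03 0 0 0; 0 0 0 -0.03 0 0 0; 0 0 0 -0.028 0 0 0; 0 0 0 0 0 0 0")

```text
clock: 2.6
position: [0.5333, 0.2654, 0.0935]
ee_rot: [-0.292, -3.126, 0.002]
force: [0.4, 0.4, 0.2]
width: 1.0
gripper_force: 0.0
```

send_rows(motion="0.4 0 0 0 0 0 0; 0.6 0 0 0 0 0 0; 0.8 0 0 0 0 0 0; 1 0 0 0 0 0 0; 1 0 0 0 0 0 0", force=30)

```text
clock: 3.22
position: [0.534, 0.2656, 0.0944]
ee_rot: [0.292, 3.128, 0.0]
force: [-0.5, -0.5, -1.0]
width: 0.506
gripper_force: 0.0
```

send_rows(motion="1 0 0 0 0 0 0; 1 0 0 0 0 0 0; 1 0 0 0 0 0 0; 1 0 0 0 0 0 0")

```text
clock: 3.72
position: [0.5339, 0.2657, 0.0942]
ee_rot: [0.293, 3.128, 0.0]
force: [-0.1, -0.8, -0.4]
width: 0.15
gripper_force: 30.0
```

send_rows(motion="1 0.003 -0.01 0 0 0 0; 1 0.006 -0.019 0 0 0 0; 1 0.006 -0.019 0 0 0 0; 1 0.006 -0.019 0 0 0 0; 1 0.006 -0.019 0 0 0 0")

```text
clock: 4.35
position: [0.5614, 0.1776, 0.0942]
ee_rot: [-0.294, -3.128, 0.0]
force: [-0.6, 1.4, -0.2]
width: 0.151
gripper_force: 30.0
```

send_rows(motion="1 0.006 -0.019 0 0 0 0; 1 0.006 -0.019 0 0 0 0; 1 0.006 -0.019 0 0 0 0; 1 0.006 -0.019 0 0 0 0; 1 0.006 -0.019 0 0 0 0")

```text
clock: 4.97
position: [0.5913, 0.0833, 0.0942]
ee_rot: [-0.292, -3.128, 0.0]
force: [0.5, 0.5, -1.6]
width: 0.151
gripper_force: 30.0
```

send_rows(motion="1 0.006 -0.019 0 0 0 0; 1 0.006 -0.019 0 0 0 0; 1 0.003 -0.009 0 0 0 0; 1 0 0 0 0 0 0; 1 0 0 0 0 0 0")

```text
clock: 5.6
position: [0.6058, 0.0383, 0.0942]
ee_rot: [-0.291, -3.128, -0.0]
force: [-0.0, -0.3, -1.8]
width: 0.154
gripper_force: 30.0
```

```bash
cat > m.py <<'E'
from h import *
import sys
m=arm.camera_model('top'); o=arm.observe(); im,d=arm.get_image('top'); W=cloud(m,d); cv2.imwrite(f'pics/{sys.argv[1]}.png',im)
np.savez('top1.npz',W=W,im=im)
C=np.array([587.2,-167.4]);a=np.radians(79.0);ux=np.array([np.sin(a),-np.cos(a)]);uy=np.array([np.cos(a),np.sin(a)])
P=W.reshape(-1,3)*1000; xy=P[:,:2]-C; b=np.c_[xy@ux,xy@uy,P[:,2]]
s=b[(abs(b[:,0])<95)&(b[:,1]>-45)&(b[:,1]<240)&(b[:,2]>48)&(b[:,2]<62)]
q=np.load('q.npz') if 0 else None
img=np.zeros((300,200),np.uint8)
for p in s: img[int(p[1]+45),int(p[0]+95)]=255
cv2.imwrite('occ.png',cv2.resize(img,None,fx=2,fy=2))
h,e=np.histogram(s[:,1],bins=np.arange(-45,241,5)); print([(int(x),int(n)) for x,n in zip(e,h)])
print(o['position'],o['force'],o['ft_torque'],o['clock'])
E
python3 m.py top1
```

```text
[(-45, 0), (-40, 0), (-35, 0), (-30, 0), (-25, 0), (-20, 0), (-15, 52), (-10, 120), (-5, 139), (0, 13), (5, 0), (10, 0), (15, 0), (20, 0), (25, 0), (30, 0), (35, 0), (40, 47), (45, 61), (50, 12), (55, 9), (60, 8), (65, 5), (70, 4), (75, 5), (80, 6), (85, 4), (90, 6), (95, 6), (100, 4), (105, 3), (110, 0), (115, 0), (120, 0), (125, 0), (130, 0), (135, 0), (140, 0), (145, 0), (150, 0), (155, 0), (160, 0), (165, 0), (170, 0), (175, 0), (180, 0), (185, 0), (190, 0), (195, 0), (200, 0), (205, 0), (210, 0), (215, 0), (220, 0), (225, 0), (230, 0), (235, 0)]
[0.60577535 0.03827237 0.09419408] [-0.02211154 -0.27670187 -1.75149972] [-0.22778198 -0.02497944  0.03128029] 5.6
```

View pics/top1.png

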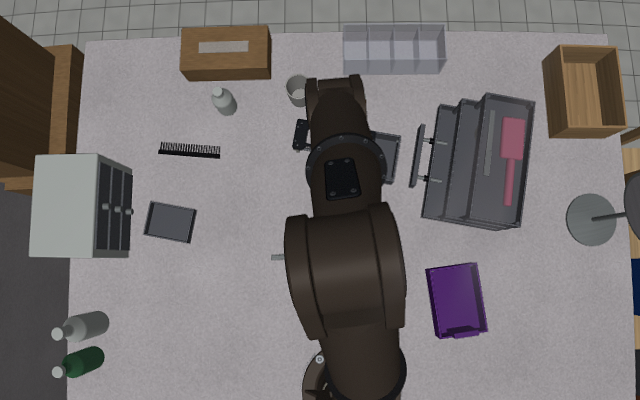

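The tray followed the gripper. The arm hides most of it, but its front edge shows at about (390,158) with the bar at (418,155). I'll measure front wall against bar in this same picture, and in the side view too.

```bash
cat > n.py <<'E'
from h import *
import sys
C=np.array([587.2,-167.4]);a=np.radians(79.0);ux=np.array([np.sin(a),-np.cos(a)]);uy=np.array([np.cos(a),np.sin(a)])
ylo,yhi=map(float,sys.argv[1:3])
for n in ['top','side']:
    m=arm.camera_model(n); im,d=arm.get_image(n); W=cloud(m,d); cv2.imwrite(f'pics/{n}{sys.argv[3]}.png',im)
    P=W.reshape(-1,3)*1000; xy=P[:,:2]-C; b=np.c_[xy@ux,xy@uy,P[:,2]]
    for nm,l,h in [('bar',-38,4.),('tray',ylo,yhi)]:
        s=b[(abs(b[:,0])<100)&(b[:,1]>l)&(b[:,1]<h)&(b[:,2]>49)&(b[:,2]<62)]
        if nm=='bar': s=s[s[:,1]<ylo] 
        if len(s)<10: print(n,nm,len(s)); continue
        # front edge per x-bin
        xs=[];fy=[]
        for x0 in np.arange(-90,90,8):
            t=s[(s[:,0]>=x0)&(s[:,0]<x0+8)]
            if len(t)>2: xs.append(x0+4); fy.append(np.median(t[:,1]))
        k=np.polyfit(xs,fy,1) if len(xs)>2 else (0,0)
        print(n,nm,len(s),'x',np.percentile(s[:,0],[0,1,99,100]).round(1),'y',np.percentile(s[:,1],[1,50,99]).round(1),'slope deg',np.degrees(k[0]).round(2),'y0',np.round(k[1],1),'bins',min(xs),max(xs))
E
python3 n.py 38 46 2
```

```text
top bar 317 x [-79.9 -79.3  77.6  79.9] y [-12.2  -5.5   0.2] slope deg -0.56 y0 -5.5 bins -78 82
top tray 62 x [-78.6 -78.5  36.4  38. ] y [41.4 44.4 45.9] slope deg 0.62 y0 44.2 bins -78 34
side bar 317 x [-80.3 -79.3  74.4  77. ] y [-14.7  -9.6  -1.3] slope deg 0.58 y0 -9.5 bins -78 74
side tray 91 x [-79.7 -79.2  39.5  41.5] y [40.1 43.1 46. ] slope deg -0.1 y0 43.1 bins -78 34
```

View pics/side2.png

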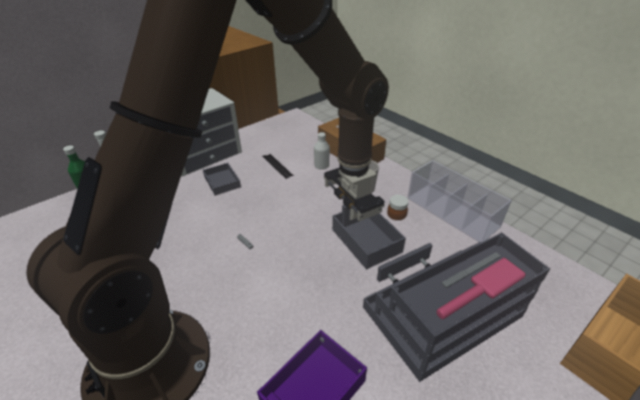

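Side view: the tray stands flat, gripped at the tab, at about (370,237), in front of the bar at (405,262). Both views put it about 20 mm short in bar x with a 42 mm gap. I'll centre it and close to a 10 mm gap.

send_rows(motion="1 0.0027 -0.007 0 0 0 -0.1; 1 0.0027 -0.007 0 0 0 -0.1; 1 0.0027 -0.007 0 0 0 -0.1; 1 0.0027 -0.007 0 0 0 0; 1 0.0027 -0.007 0 0 0 0")

```text
clock: 6.38
position: [0.6196, 0.002, 0.0942]
ee_rot: [-0.301, -3.127, -0.0]
force: [0.3, 1.4, -1.3]
width: 0.151
gripper_force: 30.0
```

send_rows(motion="1 0 0 0 0 0 0; 1 0 0 0 0 0 0")

```text
clock: 6.62
position: [0.6194, 0.0024, 0.0942]
ee_rot: [0.301, 3.127, -0.0]
force: [-0.6, -0.1, -1.1]
width: 0.148
gripper_force: 30.0
```

```bash
python3 n.py 5 14 3; python3 -c "
from h import *
o=arm.observe();print(o['position'],o['force'],o['ft_torque'],o['ee_rot'])"
```

```text
top bar 321 x [-80.1 -79.4  78.3  80.2] y [-12.7  -5.6   0.2] slope deg -0.4 y0 -5.6 bins -78 82
top tray 57 x [-60.4 -59.   59.   61.2] y [10.6 12.5 13.9] slope deg -0.37 y0 12.3 bins -54 58
side bar 316 x [-80.4 -79.9  75.9  77.4] y [-14.3  -9.6  -1.3] slope deg 0.55 y0 -9.5 bins -78 74
side tray 98 x [-59.9 -59.8  55.8  59.6] y [ 7.9 10.6 13.8] slope deg 0.03 y0 10.8 bins -62 58
[0.61931485 0.00276517 0.09423647] [ 0.59613289 -0.15136777 -1.26320567] [-0.11951602 -0.01013074 -0.00013611] [-3.00211299e-01 -3.12712971e+00  6.60167135e-06]
```

Centred within a millimetre, square, with a gap of about 10 mm. Now I'll push in slowly and watch the force.

send_rows(motion="1 -0.0004 -0.002 0 0 0 0; 1 -0.0004 -0.002 0 0 0 0; 1 -0.0004 -0.002 0 0 0 0; 1 -0.0004 -0.002 0 0 0 0; 1 -0.0004 -0.002 0 0 0 0")

```text
clock: 7.35
position: [0.6174, -0.0075, 0.0942]
ee_rot: [-0.301, -3.127, -0.0]
force: [0.9, 0.2, -0.6]
width: 0.146
gripper_force: 30.0
```

send_rows(motion="1 -0.0004 -0.002 0 0 0 0; 1 -0.0004 -0.002 0 0 0 0; 1 -0.0004 -0.002 0 0 0 0; 1 -0.0004 -0.002 0 0 0 0; 1 0 0 0 0 0 0")

```text
clock: 7.98
position: [0.6158, -0.015, 0.0943]
ee_rot: [0.3, 3.127, 0.001]
force: [-1.0, 4.3, -0.3]
width: 0.149
gripper_force: 30.0
```

send_rows(motion="1 -0.0004 -0.002 0 0 0 0; 1 -0.0004 -0.002 0 0 0 0; 1 -0.0004 -0.002 0 0 0 0; 1 -0.0004 -0.002 0 0 0 0; 1 0 0 0 0 0 0")

```text
clock: 8.6
position: [0.6145, -0.0217, 0.0944]
ee_rot: [0.298, 3.127, 0.003]
force: [0.6, 8.3, 0.5]
width: 0.152
gripper_force: 30.0
```

send_rows(motion="1 0 0 0 0 0 0; 1 0 0 0 0 0 0; 1 0 0 0 0 0 0")

```text
clock: 8.98
position: [0.6145, -0.0217, 0.0944]
ee_rot: [0.298, 3.127, 0.003]
force: [0.5, 7.4, 1.1]
width: 0.148
gripper_force: 30.0
```

Run:
```python
from h import *
f=[];
C=np.array([587.2,-167.4]);a=np.radians(79.0);ux=np.array([np.sin(a),-np.cos(a)]);uy=np.array([np.cos(a),np.sin(a)])
for k in range(4):
    m=arm.camera_model('top'); im,d=arm.get_image('top'); o=arm.observe(); f.append(o['force'])
cv2.imwrite('pics/press.png',cv2.resize(im[95:225,330:520],None,fx=3,fy=3))
W=cloud(m,d);P=W.reshape(-1,3)*1000; xy=P[:,:2]-C; b=np.c_[xy@ux,xy@uy,P[:,2]]
s=b[(abs(b[:,0])<100)&(b[:,1]>-40)&(b[:,1]<20)&(b[:,2]>44)&(b[:,2]<62)]
t=s[abs(s[:,0])>64]; t=t[(t[:,2]>49)]; print('bar ends',np.percentile(t[:,1],[2,50,98]),'x',s[:,0].min(),s[:,0].max())
L=t[t[:,0]<0];Rr=t[t[:,0]>0];print('bar angle deg',np.degrees(np.arctan2(np.median(Rr[:,1])-np.median(L[:,1]),145)))
q=s[(s[:,1]>-10)&(s[:,2]>49)];print('tray x',np.percentile(q[:,0],[0,1,99,100]),q[:,1].min())
print(np.mean(f,0),np.mean(f,0)[:2]@uy,o['position'],o['gripper_force'],o['clock'])
```

```text
bar ends [-25.89628974 -19.43839267 -13.81309222] x -80.85969687857516 81.51561666628837
bar angle deg -0.650511122965107
tray x [-5.10454613 -3.74941512 59.83511318 59.9309511 ] -9.99793455160515
[-0.34225211  8.37303801  0.43487589] 8.153896939743873 [ 0.61447575 -0.02166596  0.09437538] 30.000873506069183 9.175
```

View pics/press.png

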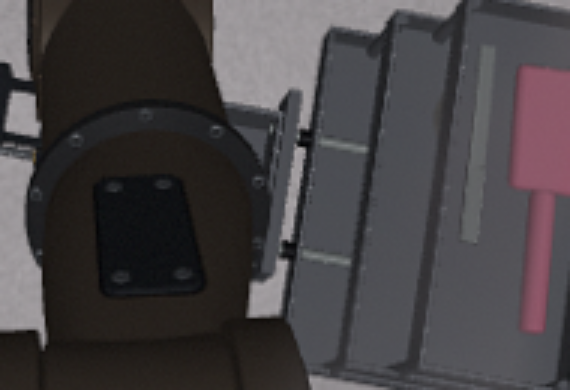

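The picture shows the tray's front wall against the bar at about (270,190 in the crop), with the bar pushed in about 14 mm, or 8.3 N. The wrist force agrees at 8.2 N. A little more will reach 10 N, then I'll hold.

send_rows(motion="1 -0.0003 -0.0015 0 0 0 0; 1 -0.0003 -0.0015 0 0 0 0; 1 0 0 0 0 0 0; 1 0 0 0 0 0 0; 1 0 0 0 0 0 0")

```text
clock: 9.8
position: [0.614, -0.024, 0.0945]
ee_rot: [0.298, 3.127, 0.004]
force: [0.2, 10.7, 1.1]
width: 0.151
gripper_force: 30.0
```

send_rows(motion="1 0 0 0 0 0 0; 1 0 0 0 0 0 0; 1 0 0 0 0 0 0; 1 0 0 0 0 0 0; 1 0 0 0 0 0 0")

```text
clock: 10.42
position: [0.614, -0.024, 0.0944]
ee_rot: [0.298, 3.127, 0.004]
force: [0.3, 10.4, 0.4]
width: 0.152
gripper_force: 30.0
```

send_rows(motion="1 0 0 0 0 0 0; 1 0 0 0 0 0 0; 1 0 0 0 0 0 0; 1 0 0 0 0 0 0; 1 0 0 0 0 0 0")

```text
clock: 11.05
position: [0.6141, -0.024, 0.0945]
ee_rot: [0.298, 3.127, 0.004]
force: [1.5, 10.6, 0.2]
width: 0.151
gripper_force: 30.0
```

send_rows(motion="1 0 0 0 0 0 0; 1 0 0 0 0 0 0; 1 0 0 0 0 0 0; 1 0 0 0 0 0 0; 1 0 0 0 0 0 0")

```text
clock: 11.68
position: [0.614, -0.024, 0.0945]
ee_rot: [0.298, 3.127, 0.004]
force: [1.8, 10.1, 1.3]
width: 0.151
gripper_force: 30.0
```

send_rows(motion="1 0 0 0 0 0 0; 1 0 0 0 0 0 0; 1 0 0 0 0 0 0; 1 0 0 0 0 0 0; 1 0 0 0 0 0 0")

```text
clock: 12.3
position: [0.6141, -0.024, 0.0945]
ee_rot: [0.298, 3.127, 0.004]
force: [0.8, 9.6, 0.5]
width: 0.152
gripper_force: 30.0
```

send_rows(motion="1 0 0 0 0 0 0; 1 0 0 0 0 0 0; 1 0 0 0 0 0 0; 1 0 0 0 0 0 0; 1 0 0 0 0 0 0")

```text
clock: 12.92
position: [0.6141, -0.024, 0.0945]
ee_rot: [0.298, 3.127, 0.004]
force: [0.5, 10.6, 0.7]
width: 0.151
gripper_force: 30.0
```

send_rows(motion="1 0 0 0 0 0 0; 1 0 0 0 0 0 0; 1 0 0 0 0 0 0; 1 0 0 0 0 0 0; 1 0 0 0 0 0 0")

```text
clock: 13.55
position: [0.614, -0.0239, 0.0945]
ee_rot: [0.297, 3.127, 0.004]
force: [1.0, 10.6, 0.9]
width: 0.154
gripper_force: 30.0
```

Run:
```python
from h import *
C=np.array([587.2,-167.4]);a=np.radians(79.0);ux=np.array([np.sin(a),-np.cos(a)]);uy=np.array([np.cos(a),np.sin(a)])
m=arm.camera_model('side'); im,d=arm.get_image('side'); cv2.imwrite('pics/sidep.png',cv2.resize(im[150:320,290:480],None,fx=3,fy=3))
W=cloud(m,d);P=W.reshape(-1,3)*1000; xy=P[:,:2]-C; b=np.c_[xy@ux,xy@uy,P[:,2]]
s=b[(abs(b[:,0])<70)&(b[:,2]>46)&(b[:,2]<60)&(b[:,1]>5)&(b[:,1]<130)]
l=s[s[:,0]<-40];r=s[s[:,0]>40]
for n,g in (('left',l),('right',r)):
    if len(g)>15: k=np.polyfit(g[:,1],g[:,0],1); print(n,len(g),'x',np.percentile(g[:,0],[2,50,98]),'slope deg',np.degrees(k[0]),'z',np.median(g[:,2]))
o=arm.observe();print(o['force'],o['force'][:2]@uy,o['position'],o['gripper_force'],o['clock'])
```

```text
left 128 x [-61.43272629 -59.54542772 -55.55933239] slope deg -0.02182945432173648 z 52.60984675424426
right 97 x [53.05144804 55.51713284 59.61651067] slope deg -0.1815239627483877 z 52.03287514176291
[ 1.54391804 10.58714738  1.3545467 ] 10.687225111525684 [ 0.61402279 -0.02399399  0.09445802] 30.002622306346893 13.6
```

View pics/sidep.png

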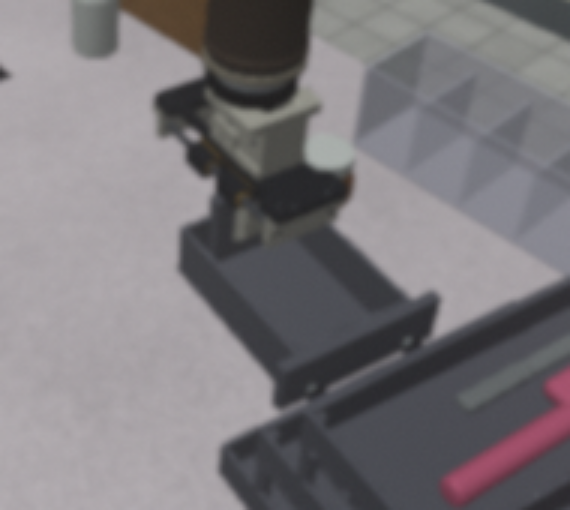

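The side picture shows the tray flat, square and centred on the bar, at about (355,345) in the crop. The force has held at about 10.5 N for more than 3.5 s, so I'm handing in while still pressing.

```bash
python3 -c "
from cell import arm
print(arm.sign_off())"
```

```text
the job is handed in; nothing more can be done
None
```

The tray is seated flat and square on the coupling bar, centred to about 1 mm; I held it there at about 10.5 N for nearly 4 s and handed the job in at about 13.6 s while still pressing (no verdict was returned).

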